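# Hang the S-hook in the rail's groove, then the key pail on it

## Robot

A 7-joint arm with a two-finger parallel gripper is mounted at the origin on the work surface. World frame = base frame: x ahead of the robot, y to its left, z up, the work surface at z = 0. Lengths are in m, angles in rad, forces in N, time in s.
With the tool pointing down it reaches from about 0.4 to 0.85 m from the base axis. Payload 4.5 kg.
Tool frame: the origin (TCP) lies midway between the tips of the shut fingers; the grasp point (between the pads) lies 19 mm behind it; z points along the fingers, y is the line along which they close (so a half turn about z gives the same grasp; the last joint's range is limited). The gripper opens to 88 mm and grips with 3 to 60 N. Pads are 18 mm wide; open, the fingers measure 123 mm over their backs; the gripper's body (75 mm by 187 mm) begins 45 mm behind the grasp point.
Start: joints at [1.181, 0.689, -0.195, 1.565, 0.157, 0.902, -0.215], TCP at [0.257, -0.57, 0.239] pointing down, gripper open.
Joint ranges: [-3.01, 3.01], [-0.46, 2.08], [-1.47, 1.51], [0.13, 2.56], [-1, 4.14], [0.04, 2.09], [-2.66, 2.66]. Speed limits (rad/s): [2.57, 2.57, 3.14, 3.14, 3.14, 3.14, 3.14].

## Interface

Orientations are given as a rotation vector (axis times angle).
In Python, from station import robot gives the robot as it stands. Calls block until the motion is done:
- robot.move_to(position, orientation): joint-space move of the TCP to a pose.
- robot.move_l(position, ori=None, v=0.15, threshold=None): straight line of the TCP; ori=None keeps the orientation; v is the mean speed in m/s. With threshold (N) it stops when the force on the tool has changed by that much, and returns True; else False.
- robot.movej(angles): joint-space move.
- robot.grip(opening): finger opening in m; the grip force is fixed at half the most; returns when the fingers have stopped.
- robot.wait(seconds).
- robot.solve_ik(position, orientation): joint angles nearest the present ones, or None.
- robot.camera(name): name is "scene" or "top"; returns a dict with "pixels" (400x640x3 uint8, blue, green, red), "depth" (400x640 float32, m along the optical axis (not along the pixel's ray), 0 where there is no reading), "fx", "fy", "cx", "cy" (pixels), "R" (3x3) and "t" (3): a world point X has camera coordinates R X + t. Camera axes: x right, y down, z forward; pixel columns grow to the right and rows downward; lengths in m; the calibration is good to about 2 mm. A picture is of the moment at which its call begins.
A pose or a line that the arm cannot do raises robot.Unreachable and nothing moves.
- robot.finish_job(): hands the job in; it is judged then, once.
Readings, each from a call of its own:
- robot.read_time_s(): time.
- robot.read_joints(): joint angles.
- robot.read_qvel(): joint speeds.
- robot.read_tau(): joint torques, N m.
- robot.read_ee_pos(): TCP position.
- robot.read_orientation(): TCP orientation.
- robot.read_wrist_force(): force on the tool from outside, world axes, zero at the start.
- robot.read_moment(): the same for the moment, N m.
- robot.read_grip_width(): finger opening in m.
- robot.read_gripper_force(): force on a finger pad.
Only numpy, scipy, OpenCV 4.12 (cv2) and the standard library are available. Lean on these libraries where they do the work, as an engineer would, in place of code of your own. Each camera call takes 0.05 s, during which the arm holds its last target. There are 200 camera calls.

## Task

Hang the brass S-hook over the chrome rail, feeling gently along the black sleeve without pressing hard until the hook drops down into the sleeve's groove, and let go of it there. Then hang the little blue pail by its handle bar from the hook's lower curl and let it hang free and still. Leave the bowl, sunglasses case, vase, bottle opener and the two hanging key rings where they are.

Things in the scene. Friction and masses are not known exactly. Their poses are not given: they have to be found in the camera images.
- rail: Chrome key rail fixed on the ledge: a level round bar, 12 mm thick, along its y axis, 290 mm above the ledge, on posts (14 mm thick, 44 mm feet) at y +165 and -165 mm. Origin on the ledge below the bar's middle; x points away from the robot. A black sleeve, 22 mm thick and 120 mm long, is clamped on the bar and does not slide (see rail_mid).
- rail_mid (a point): Middle of the bar, on its axis; axes as the rail. One square-edged groove goes round the middle of the black sleeve: 14 mm wide (y), 5 mm deep, down to the bare bar. The sleeve is clamped elsewhere each time: the groove's middle lies anywhere from -20 to +20 mm along y from this point. That is not measured: feel for it.
- caddy: Fixed wooden block, 75 x 50 x 35 mm (x, y, z), with a pocket 45 x 13 mm (x, y), 25 mm deep, in its top, in which the S-hook stands upright with the same axes. Origin: centre of the underside.
- s_hook: Loose brass S-hook, 90 g, flat strap 10 mm wide (y), 4 mm thick, 146 mm tall, in its own x-z plane; origin: centre of its underside, z up. Stands in the caddy, open lower curl to the robot's side (-x). Upper curl: half circle about x 0, z 126 mm, inner radius 16, open downward, free end at x 21, z 116. Fits the groove with 2 mm each side. Must never press on the rail over 20 N.
- hook_shank (a point): Good place to pinch the hook across its y, from above: on the upright shank, which stands clear of the rail on the robot's side (hook x -28, z 111 mm; the shank is upright from z 120 to z 92, then slants to x 16, z 22). Axes as the hook.
- hook_crown (a point): Middle of the underside of the upper curl (hook x 0, z 142 mm): 6 mm above the bar's axis when hung down in the groove, 11 mm above it when it only rides on the sleeve.
- hook_cradle (a point): Where the axis of the pail's bar rests in the lower curl (hook x 0, z 8.5 mm). Lower curl: half circle about x 0, z 18, inner radius 14, open upward; free end at x -20, z 28. A bar along y goes in over that free end, from -x, below the slanting shank, then down. Must not be pressed over 20 N.
- pail: Loose blue pail, 80 to 155 g, 52 mm wide, 55 mm tall, on the ledge, with a stiff upright handle: two legs 10 x 6 mm (x, y) at y +23 and -23 mm (52 mm over their outsides) up to z 110, joined by a round 8 mm bar along y at z 108 (40 mm free between the legs). Origin: centre of underside. Can be pinched across y over both legs, leaving the bar's middle free.
- pail_bar (a point): Middle of the pail's handle bar, on its axis (pail z 108). Same axes as the pail.
- bowl: Bystander: blue glazed key bowl, 140 mm wide, 55 mm tall, origin centre of the underside.
- case: Bystander: black sunglasses case, 68 x 160 x 45 mm, origin centre of the underside.
- vase: Bystander: small green glass vase, 72 mm wide, 140 mm tall, origin centre of the underside.
- opener: Bystander: steel bottle opener, 140 mm long, 6 mm thick, lying flat, origin near its middle.
- keys_left: Bystander: aluminium key ring, 35 mm wide, with a brass key, hanging loose on the bar 135 mm to +y of its middle; reaches 61 mm below the ring's centre, its origin.
- keys_right: Bystander: the same, hanging 135 mm to -y of the bar's middle.
Mind the look-alikes: they are no part of the job. There is more than one size of the s_hook; the one meant has the size given above.

How it is judged:
On the way:
1. the S-hook hangs down in the sleeve's groove, let go, with the pail still standing on the ledge (z of hook_crown in the frame of rail_mid between 0.003 and 0.0085 m and x of hook_crown in the frame of rail_mid between -0.012 and 0.012 m and y of hook_crown in the frame of rail_mid between -0.03 and 0.03 m and contact force between s_hook and the fingers below 0.1 N and angle between s_hook's own z axis and vertical below 0.35 rad and height (world z) of pail below 0.02 m), for 0.3 s.
At the end, for the whole second after the job is handed in: S-hook seated in the groove: crown 3-8.5 mm above the bar's axis, within 12 mm of it in x and 30 mm of the bar's middle, tilt under 0.35 rad. Pail hangs on it: bar within 20 mm of the cradle, tilt under 0.3 rad, over 30 mm above the ledge. Both slower than 0.06 m/s (z of hook_crown in the frame of rail_mid between 0.003 and 0.0085 m and x of hook_crown in the frame of rail_mid between -0.012 and 0.012 m and y of hook_crown in the frame of rail_mid between -0.03 and 0.03 m and angle between s_hook's own z axis and vertical below 0.35 rad and distance between pail_bar and hook_cradle below 0.02 m and contact force between pail and s_hook above 0.2 N and angle between pail's own z axis and vertical below 0.3 rad and height (world z) of pail above 0.03 m and linear speed of each of pail, s_hook below 0.06 m/s); the robot touches nothing.
It fails at once if the S-hook presses on the rail or its sleeve with over 20 N (contact force between s_hook and rail above 20 N).
It fails at once if the pail presses on the hook with over 20 N (contact force between pail and s_hook above 20 N).
It fails at once if the arm or fingers press on the rail with over 20 N (contact force between any of the arm, the fingers and rail above 20 N).
It fails at once if a bystander is moved over 30 mm or the vase tipped (distance of any of bowl, case, vase, opener, keys_left, keys_right from where it was at the start of the episode above 0.03 m or angle between vase's own z axis and vertical above 0.5 rad).
It also fails if it takes over 72 s, if anything falls off the work surface, if the arm or the gripper's body presses on something with over 40 N, if the wrist force passes 120 N, or if a joint passes its speed limit or range.

## Working session

There is one attempt and no reset: what is moved stays moved. The work goes in short steps, each a Python script; the robot and the scene stay as the last script left them, time stands still between calls to the robot, and variables do not carry over. Pictures are saved under pics/ and viewed, at most 10 in all, crops included, and the job is handed in when it is done.

```bash
mkdir -p pics; ls; cat > h.py <<'E'
import numpy as np, cv2
from station import robot
def snap(n):
    c=robot.camera(n); np.savez(f'{n}.npz',**c); return c
def world(c,u,v,z=None):
    d=z if z is not None else c['depth'][int(v),int(u)]
    p=np.array([(u-c['cx'])/c['fx']*d,(v-c['cy'])/c['fy']*d,d])
    return np.array(c['R']).T@(p-np.array(c['t']))
E
python3 - <<'E'
from h import *
for n in('scene','top'):
    c=snap(n); cv2.imwrite(f'pics/{n}0.png',c['pixels'])
    print(n,c['fx'],c['cx'],c['cy'],'cam at',-np.array(c['R']).T@c['t'],np.array(c['R']).round(3).tolist())
print(robot.read_time_s(),robot.read_orientation(),robot.read_wrist_force())
E
```

```text
pics
scene 367.5742920064269 323.4470154702627 203.1447850478316 cam at [ 1.00073812 -0.51141721  0.82441609] [[0.757, 0.654, -0.008], [0.44, -0.518, -0.733], [-0.483, 0.551, -0.68]]
top 437.52271238842354 316.1788166430119 206.70597755089764 cam at [3.09178220e-01 5.99214526e-04 1.48043987e+00] [[-0.04, -0.999, 0.005], [-0.977, 0.038, -0.209], [0.208, -0.013, -0.978]]
0.1 [-3.06973355e+00 -6.60557886e-01  7.54758725e-04] [ 0.46120797 -0.39833236 -0.86231591]
```

View pics/scene0.png

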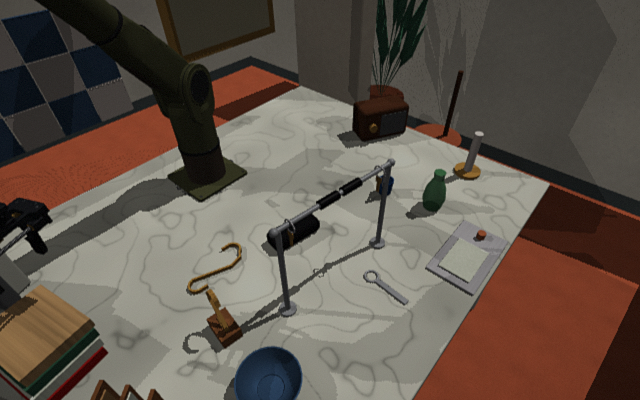

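View pics/top0.png

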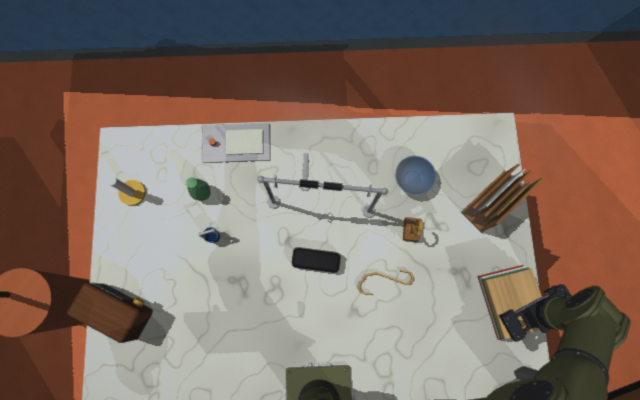

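The caddy with an upright hook is at top (412,230) / scene (222,320). A second, larger S-hook lies flat at top (385,281) / scene (215,268). The pail is at top (210,236) / scene (384,186), the rail bar runs top (262,180)–(386,191), and the groove gap shows near top (322,186). The hook in the caddy fits the description because it stands upright in the pocket. I'll confirm that in an enlarged crop.

```bash
python3 - <<'E'
from h import *
t=dict(np.load('top.npz'));s=dict(np.load('scene.npz'))
def crop(c,x,y,w,h,k): return cv2.resize(c['pixels'][y:y+h,x:x+w],(w*k,h*k),interpolation=cv2.INTER_CUBIC)
a=np.hstack([crop(t,380,205,65,50,6),crop(s,170,275,65,50,6)])   # caddy
b=np.hstack([crop(t,190,215,65,50,6),crop(s,355,160,65,50,6)])   # pail
cv2.imwrite('pics/crop1.png',np.vstack([a,b]))
# point clouds
def cloud(c,x0,y0,x1,y1):
    v,u=np.mgrid[y0:y1,x0:x1]; d=c['depth'][y0:y1,x0:x1]
    p=np.stack([(u-c['cx'])/c['fx']*d,(v-c['cy'])/c['fy']*d,d],-1)
    w=(p-c['t'])@c['R']; return w[d>0]
for nm,c,bx in(('caddy t',t,(395,210,445,250)),('caddy s',s,(175,280,248,350)),('pail t',t,(195,222,225,248)),('pail s',s,(368,165,400,203)),('rail t',t,(255,172,392,200)),('rail s',s,(270,155,400,245)),('flathook',t,(350,262,420,300))):
    w=cloud(c,*bx)
    if 'rail' in nm:
        w=w[(w[:,2]>.26)&(w[:,2]<.32)]
        m=w.mean(0);u_,S,V=np.linalg.svd(w-m,full_matrices=False);q=(w-m)@V[0]
        print(nm,m.round(4),V[0].round(4),m+V[0]*q.min(),m+V[0]*q.max(),'top z',np.percentile(w[:,2],[50,95,99]));continue
    for lo,hi in((.01,.03),(.03,.045),(.045,.07),(.07,.1),(.1,.125),(.125,.16)):
        k=w[(w[:,2]>lo)&(w[:,2]<hi)]
        if len(k)>2: print(nm,lo,len(k),'mean',k.mean(0).round(4),'min',k.min(0).round(3),'max',k.max(0).round(3))
E
```

```text
caddy t 0.01 78 mean [ 0.525  -0.3307  0.0208] min [ 0.49  -0.415  0.01 ] max [ 0.57  -0.307  0.03 ]
caddy t 0.03 231 mean [ 0.5314 -0.3335  0.0351] min [ 0.491 -0.366  0.03 ] max [ 0.57  -0.309  0.041]
caddy t 0.045 16 mean [ 0.5306 -0.3369  0.0583] min [ 0.523 -0.344  0.047] max [ 0.54  -0.331  0.07 ]
caddy t 0.07 13 mean [ 0.5125 -0.3341  0.0825] min [ 0.506 -0.34   0.073] max [ 0.519 -0.329  0.092]
caddy t 0.1 8 mean [ 0.5044 -0.3315  0.1129] min [ 0.496 -0.337  0.103] max [ 0.549 -0.328  0.124]
caddy t 0.125 59 mean [ 0.5182 -0.3353  0.1463] min [ 0.497 -0.344  0.129] max [ 0.544 -0.327  0.158]
caddy s 0.01 202 mean [ 0.5014 -0.3358  0.0177] min [ 0.349 -0.368  0.01 ] max [ 0.573 -0.29   0.03 ]
caddy s 0.03 569 mean [ 0.536  -0.3389  0.0346] min [ 0.491 -0.367  0.03 ] max [ 0.573 -0.308  0.045]
caddy s 0.045 59 mean [ 0.5303 -0.3371  0.0577] min [ 0.521 -0.342  0.046] max [ 0.54  -0.331  0.069]
caddy s 0.07 54 mean [ 0.5125 -0.3353  0.0833] min [ 0.499 -0.34   0.07 ] max [ 0.525 -0.331  0.1  ]
caddy s 0.1 21 mean [ 0.5021 -0.3349  0.1114] min [ 0.497 -0.344  0.1  ] max [ 0.544 -
[... 693 characters left out ...]
334  0.0376] min [0.516 0.309 0.03 ] max [0.56  0.356 0.044]
pail s 0.045 40 mean [0.5438 0.3378 0.0518] min [0.51  0.308 0.045] max [0.561 0.359 0.07 ]
pail s 0.07 6 mean [0.5355 0.3413 0.0818] min [0.534 0.308 0.073] max [0.538 0.36  0.091]
rail t [ 0.6237 -0.0345  0.2943] [-0.1393 -0.9902  0.0027] [0.6490856  0.14576741 0.29378564] [ 0.59831141 -0.21513329  0.2947796 ] top z [0.29505384 0.30139777 0.30363318]
rail s [ 0.627  -0.0524  0.2912] [-1.392e-01 -9.903e-01 -1.000e-04] [0.65455078 0.14386162 0.29124435] [ 0.60372484 -0.21765585  0.29121063] top z [0.29386784 0.30013505 0.30147558]
flathook 0.01 124 mean [ 0.3672 -0.2326  0.0134] min [ 0.324 -0.33   0.01 ] max [ 0.411 -0.143  0.02 ]
```

View pics/crop1.png

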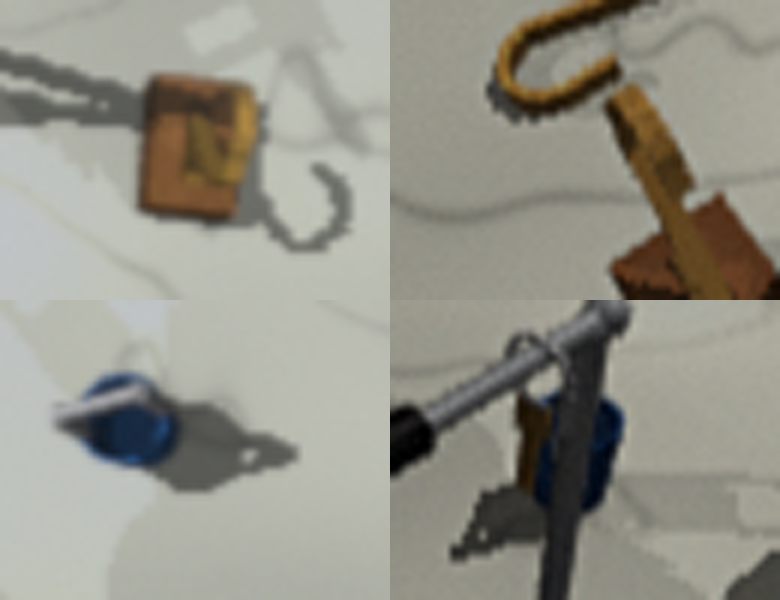

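The crop confirms it: the caddy hook stands upright with its top at z 0.157, which is 10 mm + 146 mm. The flat one spans about 190 mm, so it is the decoy. Next I'll get yaws, a first groove estimate from the picture, and reachability.

```bash
cat >> h.py <<'E'
from scipy.spatial.transform import Rotation as Ro
def cloud(c,x0,y0,x1,y1):
    v,u=np.mgrid[y0:y1,x0:x1]; d=c['depth'][y0:y1,x0:x1]
    p=np.stack([(u-c['cx'])/c['fx']*d,(v-c['cy'])/c['fy']*d,d],-1)
    return ((p-c['t'])@c['R'])[d>0]
def ori(yaw,pitch=np.pi/2,flip=1):
    """tool z heading along yaw, pitched down by pitch; tool y across"""
    z=np.array([np.cos(yaw)*np.cos(pitch),np.sin(yaw)*np.cos(pitch),-np.sin(pitch)])
    y=flip*np.array([-np.sin(yaw),np.cos(yaw),0])
    return Ro.from_matrix(np.column_stack([np.cross(y,z),y,z])).as_rotvec()
def proj(c,X):
    q=np.array(c['R'])@X+c['t']; return q[0]/q[2]*c['fx']+c['cx'],q[1]/q[2]*c['fy']+c['cy']
YR=-0.14; RM=np.array([.6264,-.0358,.290]); RY=np.array([-np.sin(YR),np.cos(YR),0]); RX=np.array([np.cos(YR),np.sin(YR),0])
E
python3 - <<'E'
from h import *
t=dict(np.load('top.npz'));s=dict(np.load('scene.npz'))
T=np.vstack([cloud(t,395,210,445,250),cloud(s,175,280,248,350)])
k=T[(T[:,2]>.033)&(T[:,2]<.037)&(T[:,0]>.48)]
print('caddy rect',cv2.minAreaRect(k[:,:2].astype(np.float32)*1000))
h=T[(T[:,2]>.045)]; print('hook rect',cv2.minAreaRect(h[:,:2].astype(np.float32)*1000))
yaw=np.polyfit(h[:,0],h[:,1],1); print('hook line',yaw)
P=np.vstack([cloud(t,195,222,225,248),cloud(s,368,165,400,203)]); b=P[(P[:,2]>.1)&(P[:,2]<.118)&(P[:,0]<.55)]
print('pail bar rect',cv2.minAreaRect(b[:,:2].astype(np.float32)*1000),len(b))
for nm,c in(('t',t),('s',s)):
    g=cv2.cvtColor(c['pixels'],cv2.COLOR_BGR2GRAY).astype(np.float32)
    ys=np.arange(-.09,.0901,.003)
    uv=np.array([proj(c,RM+RY*y+np.array([0,0,.008])) for y in ys],np.float32)
    pr=cv2.remap(g,uv[:,:1].copy(),uv[:,1:].copy(),cv2.INTER_LINEAR).ravel()
    print(nm,[(int(round(y*1000)),int(p)) for y,p in zip(ys,pr)])
for nm,p,o in[('pick',[.5,-.334,.10],(-.1,)),('rail',[.6,-.03,.25],(YR,)),('railhi',[.6,-.03,.34],(YR,)),
  ('pail30',[.52,.33,.09],(.25,.5)),('pail45',[.52,.33,.09],(.25,.8)),('hang30',[.62,-.03,.16],(YR,.5)),('hang0',[.62,-.03,.16],(YR,.1)),('pail0',[.52,.33,.09],(.25,.1))]:
    for f in(1,-1):
        q=robot.solve_ik(p,ori(*o,flip=f) if len(o)>1 else ori(o[0],flip=f)); print(nm,f,None if q is None else np.round(q,2))
E
```

```text
caddy rect ((531.8270263671875, -337.2130432128906), (50.22258377075195, 77.31044006347656), 81.08524322509766)
hook rect ((522.72119140625, -335.95977783203125), (11.240212440490723, 53.29500198364258), 81.13265991210938)
hook line [-0.11800609 -0.27453643]
pail bar rect ((534.9735107421875, 333.4247131347656), (10.826558113098145, 51.25959014892578), 14.306103706359863) 52
t [(-90, 140), (-87, 142), (-84, 142), (-81, 140), (-78, 138), (-75, 137), (-72, 135), (-69, 134), (-66, 134), (-63, 135), (-60, 136), (-57, 116), (-54, 77), (-51, 49), (-48, 39), (-45, 37), (-42, 38), (-39, 38), (-36, 38), (-33, 37), (-30, 36), (-27, 36), (-24, 36), (-21, 36), (-18, 35), (-15, 35), (-12, 33), (-9, 35), (-6, 37), (-3, 62), (0, 114), (3, 137), (6, 140), (9, 129), (12, 96), (15, 53), (18, 35), (21, 33), (24, 32), (27, 31), (30, 32), (33, 32), (36, 29), (39, 29), (42, 30), (45, 32), (48, 32), (51, 32), (54, 31), (57, 30), (60, 31), (63, 47), (66, 97), (69, 131), (72, 139), (75, 136), (78, 138), (81, 138), (84, 138), (87, 141), (90, 142)]
s [(-90, 111), (-87, 98), (-84, 103), (-81, 107), (-78, 106), 
[... 656 characters left out ...]
  0.84 -0.01  1.75  0.01  0.54 -1.17]
rail 1 [ 0.44  0.76 -0.86  1.61  0.64  1.07  0.82]
rail -1 [-0.04  0.64  0.02  1.64 -0.02  0.87 -1.72]
railhi 1 [ 0.46  0.68 -0.92  1.48  0.55  1.26  0.9 ]
railhi -1 [-0.01  0.55 -0.03  1.51  0.02  1.09 -1.76]
pail30 1 [-0.57  1.28 -0.62  2.44  2.44  1.81 -1.39]
pail30 -1 [-0.57  1.28 -0.62  2.44  2.44  1.81  1.75]
pail45 1 [-0.18  1.33 -1.26  2.32  2.2   1.69 -0.73]
pail45 -1 [-0.48  1.04 -0.62  2.33  2.32  1.21  1.95]
hang30 1 [ 0.48  1.38 -1.26  2.52  2.57  1.89 -0.62]
hang30 -1 [ 0.3   1.17 -0.83  2.53  2.63  1.71  2.12]
hang0 1 None
hang0 -1 None
pail0 1 [-1.04  1.54  0.02  2.39  2.26  2.   -2.16]
pail0 -1 [-1.04  1.54  0.02  2.39  2.26  2.    0.98]
```

```bash
python3 - <<'E'
from h import *
t=dict(np.load('top.npz')); s=dict(np.load('scene.npz'))
for c,b in((t,(455,150,545,240)),(s,(60,350,180,400))):
    w=cloud(c,*b); w=w[w[:,2]>.03]; print('rack',w.min(0).round(3),w.max(0).round(3), 'near', w[(w[:,1]>-.45)].max(0).round(3) if (w[:,1]>-.45).any() else None)
yaw=-.15
p=np.array([.5265,-.3365,.0])-.028*np.array([np.cos(yaw),np.sin(yaw),0]); o=ori(yaw,flip=-1)
for P,O in(([.61,-.03,.17],.4),([.61,-.03,.17],.45),([.56,-.02,.2],.45),([.56,-.02,.2],.4),([.52,.33,.08],.45)):
    for f in(1,-1):
        q=robot.solve_ik(P,ori(.25 if P[1]>.1 else YR,O,f)); print(P,O,f,None if q is None else np.round(q,2))
robot.move_l([.257,-.57,.33]) 
robot.move_to(p+[0,0,.25],o); robot.grip(.045)
robot.move_l(p+[0,0,.104],v=.1)
c=snap('scene'); cv2.imwrite('pics/grasp.png',cv2.resize(c['pixels'][240:360,120:300],(720,480),interpolation=cv2.INTER_CUBIC))
print(robot.read_ee_pos(),robot.read_time_s(),robot.read_wrist_force())
E
```

```text
rack [ 0.516 -0.742  0.03 ] [ 0.723 -0.519  0.162] near None
rack [ 0.361 -0.644  0.03 ] [ 0.595 -0.519  0.156] near None
[0.61, -0.03, 0.17] 0.4 1 None
[0.61, -0.03, 0.17] 0.4 -1 None
[0.61, -0.03, 0.17] 0.45 1 None
[0.61, -0.03, 0.17] 0.45 -1 None
[0.56, -0.02, 0.2] 0.45 1 None
[0.56, -0.02, 0.2] 0.45 -1 None
[0.56, -0.02, 0.2] 0.4 1 None
[0.56, -0.02, 0.2] 0.4 -1 None
[0.52, 0.33, 0.08] 0.45 1 [-0.7   1.3  -0.41  2.44  2.46  1.8  -1.6 ]
[0.52, 0.33, 0.08] 0.45 -1 [-0.7   1.3  -0.41  2.44  2.46  1.8   1.55]
[ 0.49921664 -0.33254863  0.10462862] 4.6 [-0.36196686  0.78665524  0.81315974]
```

View pics/grasp.png

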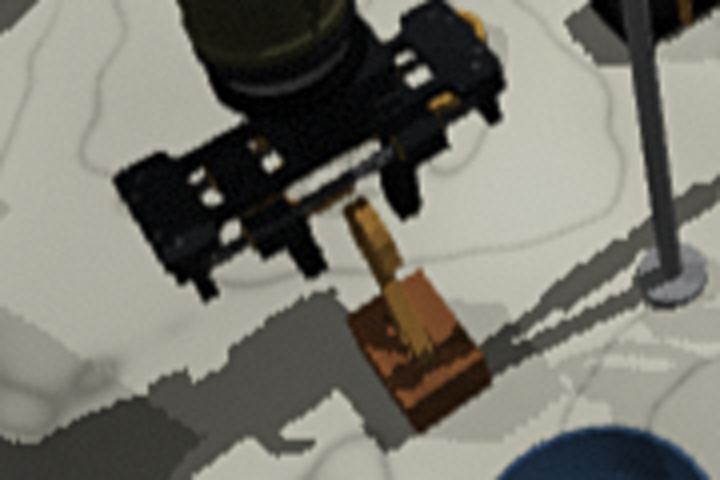

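```bash
python3 - <<'E'
from h import *
robot.grip(0.0); print('width',robot.read_grip_width(),robot.read_gripper_force())
p=robot.read_ee_pos()
robot.move_l([p[0],p[1],.20],v=.08)
o=ori(YR,flip=-1)
def tcp(x,y,z): return RM*[1,1,0]+RX*(x-.028)+RY*y+[0,0,z]
robot.move_l(tcp(-.085,-.30,.29),o,v=.15)
robot.move_l(tcp(-.085,-.02,.29),v=.15)
print(robot.read_ee_pos(),robot.read_time_s(),robot.read_wrist_force(),robot.read_grip_width())
v=[]
c=snap('scene'); a=proj(c,robot.read_ee_pos()); x,y=int(a[0])-80,max(0,int(a[1])-60)
A=cv2.resize(c['pixels'][y:y+120,x:x+160],(640,480),interpolation=cv2.INTER_CUBIC); cv2.imwrite('pics/inhand.png',A); print('crop',x,y)
E
```

```text
width 0.009179345591958838 29.98395571503838
[ 0.51161104 -0.04074469  0.28996766] 9.3833 [-0.78085665 -0.96938175 -0.2829333 ] 0.00902668417312986
crop 218 114
```

View pics/inhand.png

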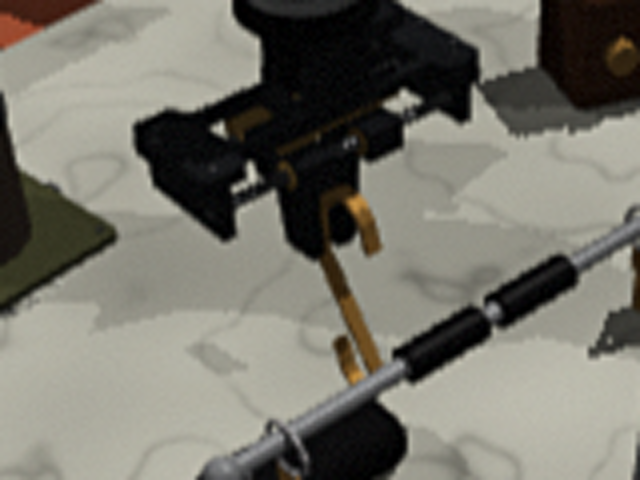

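The hook is held upright at crop (340,220), ahead of the rail, with the sleeve gap at crop (492,308). Now I'll go in over the bar and feel for the groove.

```bash
cat > feel.py <<'E'
from h import *
o=ori(YR,flip=-1)
def tcp(x,y,z): return RM*[1,1,0]+RX*(x-.028)+RY*y+[0,0,z]
c=dict(np.load('scene.npz')); w=cloud(c,295,158,316,180); w=w[(w[:,2]>.3)&(w[:,2]<.346)]
r=(w-RM)@np.column_stack([RX,RY,[0,0,1]]); print('hook in rail frame min/max',r.min(0).round(4),r.max(0).round(4))
robot.move_l(tcp(0,-.012,.289),v=.12)
def probe(y,zlow):
    robot.move_l(tcp(0,y,robot.read_ee_pos()[2]),v=.05)
    f0=np.array(robot.read_wrist_force())
    hit=robot.move_l(tcp(0,y,zlow),v=.012,threshold=2.0)
    z=robot.read_ee_pos()[2]; print('y',y,'hit',hit,'z',round(z,4),'dF',(np.array(robot.read_wrist_force())-f0).round(2)); return hit,z
robot.move_l(tcp(0,-.012,.263),v=.08)
hit,zs=probe(-.012,.246)
if hit:
    for y in (.001,.003,.005,.007,.009,-.001,-.004,.012):
        robot.move_l(tcp(0,y-.0,zs+.002),v=.05)
        h,z=probe(y,zs-.0035)
        if not h: print('dropped at',y); break
print(robot.read_time_s(),robot.read_wrist_force(),robot.read_ee_pos())
E
python3 feel.py
```

```text
hook in rail frame min/max [-0.1173 -0.0387  0.0106] [-0.0624 -0.0016  0.0518]
y -0.012 hit True z 0.2534 dF [ 1.77 -0.94  3.83]
y 0.001 hit True z 0.2534 dF [ 1.71 -0.22  3.37]
y 0.003 hit True z 0.2533 dF [ 0.15 -0.44  4.35]
y 0.005 hit False z 0.2498 dF [-0.27  0.44 -0.3 ]
dropped at 0.005
14.6833 [ 0.07350988 -0.5784172  -0.9571318 ] [ 0.59931863 -0.02688772  0.24981174]
```

```bash
python3 - <<'E'
from h import *
def tcp(x,y,z): return RM*[1,1,0]+RX*(x-.028)+RY*y+[0,0,z]
print('hit',robot.move_l(tcp(0,.0055,.2470),v=.01,threshold=1.5),robot.read_ee_pos()[2],robot.read_wrist_force())
robot.grip(.04); robot.wait(.5)
robot.move_l(tcp(-.10,.0055,.252),v=.1); robot.grip(.088)
p=robot.read_ee_pos(); robot.move_l(p+np.array([-.03,.12,.05]),v=.2)
print(robot.read_time_s())
c=snap('scene'); cv2.imwrite('pics/hung.png',cv2.resize(c['pixels'][150:270,270:430],(640,480),interpolation=cv2.INTER_CUBIC))
t=snap('top')
for n,k,b in(('s',c,(300,150,380,270)),('t',t,(290,170,350,250))):
    w=cloud(k,*b); r=(w-RM)@np.column_stack([RX,RY,[0,0,1]])
    r=r[(abs(r[:,1]-.0055)<.007)&(r[:,0]>-.045)&(r[:,0]<.035)&(r[:,2]>-.16)]
    for lo in np.arange(-.15,.02,.01):
        q=r[(r[:,2]>lo)&(r[:,2]<lo+.01)]
        if len(q): print(n,round(lo+.005,3),len(q),'x',q[:,0].min().round(4),np.median(q[:,0]).round(4),q[:,0].max().round(4),'y',np.median(q[:,1]).round(4))
# IK survey for hang pose from several seeds happens later
E
```

```text
hit True 0.24853691298489886 [ 1.16882875 -0.6829467   3.29619085]
18.8417
s -0.135 22 x -0.0023 0.0071 0.0163 y 0.0034
s -0.125 30 x -0.0061 0.0007 0.028 y 0.0019
s -0.115 30 x -0.0129 -0.0057 0.028 y 0.0031
s -0.105 27 x -0.0127 0.0202 0.0261 y 0.0036
s -0.095 21 x 0.0066 0.0139 0.0195 y 0.0037
s -0.085 21 x 0.0007 0.0062 0.0113 y 0.003
s -0.075 23 x -0.0047 -0.0018 0.0027 y 0.003
s -0.065 23 x -0.0138 -0.0094 -0.0034 y 0.0031
s -0.055 25 x -0.0219 -0.0172 -0.0112 y 0.0021
s -0.045 6 x -0.0252 -0.022 -0.0205 y 0.0055
s -0.015 17 x 0.0171 0.0212 0.0235 y 0.0032
s -0.005 21 x -0.0185 0.0173 0.0213 y 0.0025
s 0.005 53 x -0.0148 0.0063 0.0165 y 0.0039
t -0.035 3 x -0.0285 -0.0285 -0.0278 y 0.0042
t -0.025 1 x -0.0296 -0.0296 -0.0296 y 0.0071
t -0.015 17 x -0.0303 -0.0258 0.0236 y 0.0025
t -0.005 9 x -0.026 -0.0189 -0.0165 y 0.005
t 0.005 42 x -0.0178 -0.0019 0.0153 y 0.0039
t 0.015 3 x -0.0049 0.0028 0.0029 y 0.0051
```

View pics/hung.png

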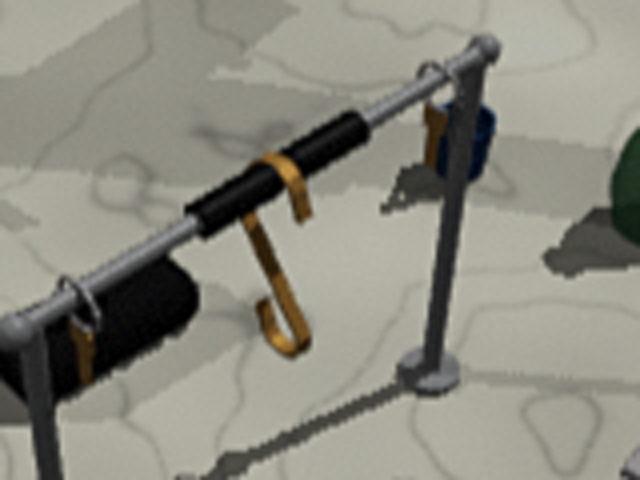

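The hook hangs in the groove with its curl at crop (285,335). It is tilted about 0.06 rad, so the cradle sits at rail x ≈ +7 mm. Next is the pail, starting with which tilted poses are reachable.

```bash
cat >> h.py <<'E'
CR=np.array([.007,.0045,-.1275])  # cradle in rail frame
GD=.014                           # grasp below the bar axis
def hang(dx,dz,yaw,pitch):
    """TCP for the bar at (dx,dz) from the cradle"""
    z=Ro.from_rotvec(ori(yaw,pitch)).as_matrix()[:,2]
    return RM+RX*(CR[0]+dx)+RY*CR[1]+[0,0,CR[2]+dz-GD]+.019*z
def pick(yaw,pitch,back=0,up=0,c=(.535,.333,.108)):
    z=Ro.from_rotvec(ori(yaw,pitch)).as_matrix()[:,2]
    return np.array(c)+[0,0,up-GD]+(.019-back)*z
E
python3 - <<'E'
from h import *
for P in(.45,.5,.55,.6):
  for dy in(-.25,-.1,0,.1,.25):
    for f in(1,-1):
      r=[]
      for dx,dz in((0,0),(-.012,.034),(-.07,.034),(-.07,.08)):
        q=robot.solve_ik(hang(dx,dz,YR+dy,P),ori(YR+dy,P,f)); r.append(None if q is None else np.round(q,2).tolist())
      n=sum(x is not None for x in r)
      if n>=2: print(P,dy,f,n,r if n==4 else '')
E
```

```text
0.45 -0.25 1 2 
0.45 -0.25 -1 2 
0.45 -0.1 1 2 
0.45 -0.1 -1 2 
0.45 0 1 2 
0.45 0 -1 2 
0.45 0.1 1 2 
0.45 0.1 -1 2 
0.45 0.25 1 2 
0.45 0.25 -1 2 
0.5 -0.25 1 2 
0.5 -0.25 -1 2 
0.5 -0.1 1 2 
0.5 -0.1 -1 2 
0.5 0 1 2 
0.5 0 -1 2 
0.5 0.1 1 2 
0.5 0.1 -1 2 
0.5 0.25 1 2 
0.5 0.25 -1 2 
0.55 -0.25 1 3 
0.55 -0.25 -1 3 
0.55 -0.1 1 2 
0.55 -0.1 -1 2 
0.55 0 1 2 
0.55 0 -1 2 
0.55 0.1 1 2 
0.55 0.1 -1 2 
0.55 0.25 1 2 
0.55 0.25 -1 2 
0.6 -0.25 1 4 [[-0.3, 0.99, 0.06, 2.36, 2.57, 1.11, -1.75], [-0.3, 0.9, 0.02, 2.39, 2.53, 1.08, -1.69], [-0.33, 0.94, -0.04, 2.56, 2.49, 1.26, -1.79], [-0.34, 0.8, -0.03, 2.54, 2.46, 1.13, -1.7]]
0.6 -0.25 -1 4 [[-0.64, 1.14, 0.65, 2.37, 2.97, 0.96, 0.79], [-0.64, 1.05, 0.65, 2.41, 2.97, 0.93, 0.84], [-0.36, 0.94, 0.02, 2.56, 2.52, 1.24, 1.31], [-0.59, 0.87, 0.44, 2.56, 2.76, 1.0, 1.09]]
0.6 -0.1 1 2 
0.6 -0.1 -1 2 
0.6 0 1 2 
0.6 0 -1 2 
0.6 0.1 1 2 
0.6 0.1 -1 2 
0.6 0.25 1 2 
0.6 0.25 -1 2
```

```bash
sed -i 's/^GD=.014/GD=.020/' h.py; python3 - <<'E'
from h import *
for P in(.5,.53,.56,.6):
  for dy in(-.45,-.35,-.25,-.18):
    f=1; r=[]
    for dx,dz in((0,.002),(-.012,.03),(-.03,.03),(-.045,.03),(-.06,.03),(-.03,0.002),(-.05,.002)):
        q=robot.solve_ik(hang(dx,dz,YR+dy,P),ori(YR+dy,P,f)); r.append('-' if q is None else round(float(q[3]),2))
    print(P,dy,r)
for P in(.5,.56,.6):
  for dy in (0,-.15,.15):
    print('pick',P,dy,[None if (q:=robot.solve_ik(pick(.25+dy,P,b,u),ori(.25+dy,P,1))) is None else np.round(q,2).tolist() for b,u in((0,0),(.06,0),(0,.09))])
E
```

```text
0.5 -0.45 [2.29, 2.33, 2.37, 2.41, 2.45, 2.37, 2.42]
0.5 -0.35 [2.34, 2.38, 2.43, 2.47, 2.51, 2.42, 2.48]
0.5 -0.25 [2.39, 2.43, 2.48, 2.53, 2.53, 2.47, 2.53]
0.5 -0.18 [2.42, 2.46, 2.51, 2.56, '-', 2.5, 2.52]
0.53 -0.45 [2.28, 2.32, 2.37, 2.41, 2.45, 2.36, 2.41]
0.53 -0.35 [2.33, 2.37, 2.42, 2.46, 2.51, 2.42, 2.47]
0.53 -0.25 [2.38, 2.42, 2.47, 2.51, 2.56, 2.47, 2.52]
0.53 -0.18 [2.41, 2.45, 2.5, 2.54, '-', 2.49, 2.55]
0.56 -0.45 [2.27, 2.31, 2.36, 2.4, 2.44, 2.35, 2.41]
0.56 -0.35 [2.33, 2.36, 2.41, 2.45, 2.5, 2.41, 2.46]
0.56 -0.25 [2.37, 2.41, 2.46, 2.5, 2.55, 2.46, 2.51]
0.56 -0.18 [2.4, 2.44, 2.49, 2.53, '-', 2.48, 2.54]
0.6 -0.45 [2.26, 2.29, 2.34, 2.38, 2.42, 2.34, 2.4]
0.6 -0.35 [2.31, 2.35, 2.4, 2.44, 2.48, 2.39, 2.45]
0.6 -0.25 [2.36, 2.39, 2.44, 2.49, 2.53, 2.44, 2.5]
0.6 -0.18 [2.38, 2.42, 2.47, 2.51, 2.56, 2.47, 2.52]
pick 0.5 0 [[-0.5, 1.28, -0.62, 2.36, 2.5, 1.73, -1.29], [-0.5, 1.32, -0.83, 2.5, 2.37, 1.97, -1.29], [-0.31, 1.21, -1.04, 2.39, 2.36, 1.82, -0.96]]
pick 0.5 -0.15 [[-0.58, 1.26, -0.62, 2.29, 2.31, 1.71, -1.38], [-0.58, 1.29, -0.83, 2.41, 2.17, 1.93, -1.39
[... 347 characters left out ...]
 -0.62, 2.28, 2.29, 1.61, -1.35], [-0.56, 1.23, -0.83, 2.4, 2.15, 1.81, -1.35], [-0.46, 1.06, -0.83, 2.31, 2.16, 1.6, -1.17]]
pick 0.56 0.15 [[-0.18, 1.43, -1.05, 2.38, 2.65, 1.77, -0.73], None, [-0.13, 1.28, -1.26, 2.41, 2.44, 1.74, -0.64]]
pick 0.6 0 [[-0.37, 1.28, -0.83, 2.33, 2.44, 1.67, -1.07], [-0.37, 1.31, -1.04, 2.47, 2.31, 1.9, -1.07], [-0.2, 1.25, -1.26, 2.35, 2.28, 1.8, -0.76]]
pick 0.6 -0.15 [[-0.44, 1.26, -0.83, 2.27, 2.28, 1.69, -1.17], [-0.54, 1.19, -0.83, 2.39, 2.14, 1.74, -1.32], [-0.35, 1.13, -1.04, 2.29, 2.14, 1.7, -1.01]]
pick 0.6 0.15 [[-0.18, 1.39, -1.05, 2.36, 2.6, 1.71, -0.74], [-0.19, 1.45, -1.26, 2.52, 2.47, 1.96, -0.7], [-0.12, 1.25, -1.26, 2.39, 2.4, 1.68, -0.64]]
```

```bash
cat > pk.py <<'E'
from h import *
P=.53; Y=.25; o=ori(Y,P,1)
robot.move_to(pick(Y,P,.06,.12),o); print(np.round(robot.read_joints(),2),robot.read_time_s())
robot.move_l(pick(Y,P,.06,0),v=.15)
hit=robot.move_l(pick(Y,P,0,0),v=.08,threshold=4); print('hit',hit)
if not hit:
    robot.grip(0.03); print('w',robot.read_grip_width(),robot.read_gripper_force(),robot.read_wrist_force())
    robot.move_l(pick(Y,P,0,.095),v=.1)
    Yh=YR-.25; print('w',robot.read_grip_width(),robot.read_time_s(),robot.read_wrist_force())
    t=snap('top');s=snap('scene')
    for n,c in(('t',t),('s',s)):
        a=proj(c,np.array([.535,.333,.2])); x,y=int(a[0])-45,max(0,int(a[1])-60)
        cv2.imwrite(f'pics/l{n}.png',cv2.resize(c['pixels'][y:y+120,x:x+90],(360,480),interpolation=cv2.INTER_CUBIC))
    cv2.imwrite('pics/lift.png',np.hstack([cv2.imread('pics/lt.png'),cv2.imread('pics/ls.png')]))
E
python3 pk.py
```

```text
[-0.32  1.11 -1.26  2.5   2.11  1.9  -0.99] 20.75
hit False
w 0.05153539503505037 29.808092495659366 [-0.62001325  0.46761376  0.91322443]
w 0.05157482536231558 24.3417 [-0.02717934  0.04321699 -0.24894494]
```

View pics/lift.png

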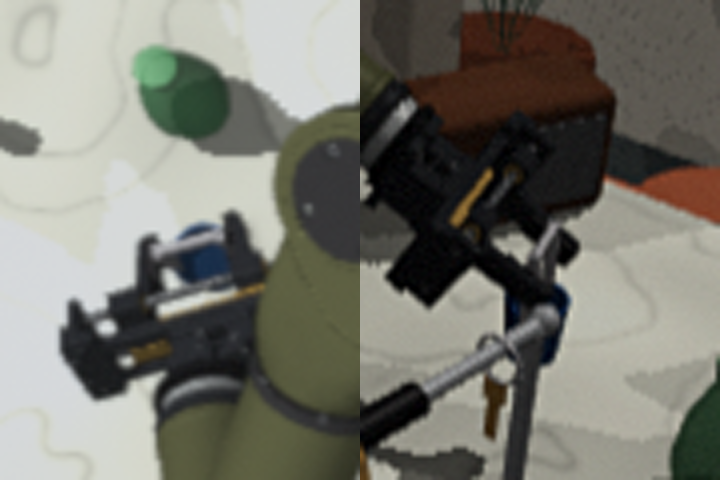

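```bash
python3 - <<'E'
from h import *
t=dict(np.load('top.npz')); a=proj(t,np.array([.535,.333,.203])); u,v=map(int,a)
w=cloud(t,u-20,v-15,u+20,v+15); b=w[(w[:,2]>.195)&(w[:,2]<.215)&(w[:,0]>.51)]
print(len(b),cv2.minAreaRect(b[:,:2].astype(np.float32)*1000),np.percentile(b[:,2],[50,90,100]),'expect',.535,.333,.207)
print(robot.read_joints().round(2),robot.read_ee_pos())
for P in(.53,.6):
 for dy in(-.18,-.25,-.35,-.45):
  r=[]
  for dx,dz in((-.055,.035),(-.03,.03),(0,.002)):
    q=robot.solve_ik(hang(dx,dz,YR+dy,P),ori(YR+dy,P,1)); r.append(None if q is None else np.round(q,2).tolist())
  print(P,dy,r)
E
```

```text
103 ((529.1992797851562, 328.2088623046875), (25.032482147216797, 83.87445831298828), 12.08902359008789) [0.20202339 0.20709451 0.21097444] expect 0.535 0.333 0.207
[-0.29  1.19 -1.07  2.38  2.33  1.77 -0.93] [0.55075287 0.33685635 0.17253229]
0.53 -0.18 [[0.25, 1.21, -1.06, 2.54, 2.3, 1.91, -1.08], [0.28, 1.2, -1.03, 2.47, 2.36, 1.82, -1.01], [0.29, 1.23, -0.94, 2.37, 2.44, 1.74, -0.98]]
0.53 -0.25 [[0.22, 1.22, -1.08, 2.51, 2.22, 1.94, -1.12], [0.26, 1.21, -1.05, 2.44, 2.28, 1.86, -1.05], [0.27, 1.24, -0.97, 2.35, 2.37, 1.78, -1.01]]
0.53 -0.35 [[0.2, 1.23, -1.12, 2.46, 2.11, 1.99, -1.17], [0.23, 1.22, -1.09, 2.39, 2.17, 1.92, -1.09], [0.24, 1.25, -1.0, 2.3, 2.26, 1.83, -1.05]]
0.53 -0.45 [[0.18, 1.24, -1.15, 2.4, 2.01, 2.03, -1.2], [0.21, 1.25, -1.13, 2.33, 2.08, 1.98, -1.11], [0.22, 1.27, -1.05, 2.25, 2.17, 1.89, -1.07]]
0.6 -0.18 [[0.3, 1.18, -1.12, 2.51, 2.25, 1.81, -1.01], [0.33, 1.17, -1.08, 2.44, 2.3, 1.72, -0.95], [0.33, 1.2, -1.0, 2.35, 2.38, 1.64, -0.92]]
0.6 -0.25 [[0.28, 1.19, -1.14, 2.48, 2.17, 1.85, -1.05], [0.3, 1.18, -1.1, 2.41, 2.22, 1.77, -0.98], [0.31, 1.21, -1.02, 2.32, 2.31, 1.69, -0.95]]
0.6 -0.35 [[0.25, 1.21, -1.18, 2.43, 2.07, 1.91, -1.09], [0.27, 1.2, -1.14, 2.36, 2.13, 1.84, -1.02], [0.28, 1.23, -1.06, 2.28, 2.22, 1.76, -0.98]]
0.6 -0.45 [[0.23, 1.24, -1.23, 2.37, 1.99, 1.98, -1.12], [0.25, 1.23, -1.19, 2.31, 2.05, 1.91, -1.05], [0.26, 1.25, -1.1, 2.23, 2.13, 1.83, -1.01]]
```

```bash
python3 - <<'E'
from h import *
P=.53; Y=YR-.25; o=ori(Y,P,1)
p=hang(-.055,.036,Y,P)+RY*.08
robot.move_l(p,o,v=.12)
robot.move_l(hang(-.055,.036,Y,P),v=.08)
print(robot.read_joints().round(2),robot.read_time_s(),robot.read_grip_width())
robot.wait(.3)
c=snap('scene');snap('top')
C=RM+RX*CR[0]+RY*CR[1]+[0,0,CR[2]]
a=proj(c,C); x,y=int(a[0])-50,int(a[1])-50
print('crop',x,y,'cradle',a,'bar exp',proj(c,C+RX*-.055+[0,0,.036]))
cv2.imwrite('pics/pre.png',cv2.resize(c['pixels'][y:y+75,x:x+100],(800,600),interpolation=cv2.INTER_CUBIC))
w=cloud(c,x,y,x+100,y+75); r=(w-RM)@np.column_stack([RX,RY,[0,0,1]])
h=r[(abs(r[:,1]-.0045)<.009)&(r[:,2]<.015)&(r[:,2]>-.16)&(abs(r[:,0])<.035)]
for lo in np.arange(-.145,-.04,.01):
    q=h[(h[:,2]>lo)&(h[:,2]<lo+.01)]
    if len(q): print(round(lo+.005,3),len(q),'x',q[:,0].min().round(4),np.median(q[:,0]).round(4),q[:,0].max().round(4),'y',np.median(q[:,1]).round(4))
b=r[(r[:,2]>-.105)&(r[:,2]<-.08)&(r[:,0]<-.03)&(r[:,0]>-.07)&(abs(r[:,1]-.0045)<.015)]
print('bar',len(b),np.median(b,0).round(4),b.max(0).round(4),'exp axis',CR+[-.055,0,.036])
E
```

```text
[ 0.19  1.18 -1.    2.51  2.22  1.88 -1.18] 28.1917 0.05140355388552679
crop 290 184 cradle (np.float64(340.19230214309243), np.float64(234.26426422543327)) bar exp (np.float64(325.1411661409088), np.float64(211.79876402660642))
-0.14 8 x -0.0246 -0.0218 0.009 y 0.0041
-0.13 40 x -0.0034 0.0058 0.0217 y 0.003
-0.12 31 x -0.009 -0.0033 0.0275 y 0.0023
-0.11 33 x -0.0141 0.0217 0.0286 y 0.002
-0.1 24 x 0.0108 0.0176 0.0245 y 0.0029
-0.09 24 x 0.004 0.0104 0.0157 y 0.0028
-0.08 24 x -0.0042 0.0013 0.0077 y 0.003
-0.07 23 x -0.0119 -0.0055 0.0005 y 0.0032
-0.06 23 x -0.0203 -0.013 -0.0089 y 0.0015
-0.05 21 x -0.023 -0.02 -0.0158 y 0.0031
bar 39 [-0.0445  0.0044 -0.0894] [-0.039   0.0189 -0.0863] exp axis [-0.048   0.0045 -0.0915]
```

View pics/pre.png

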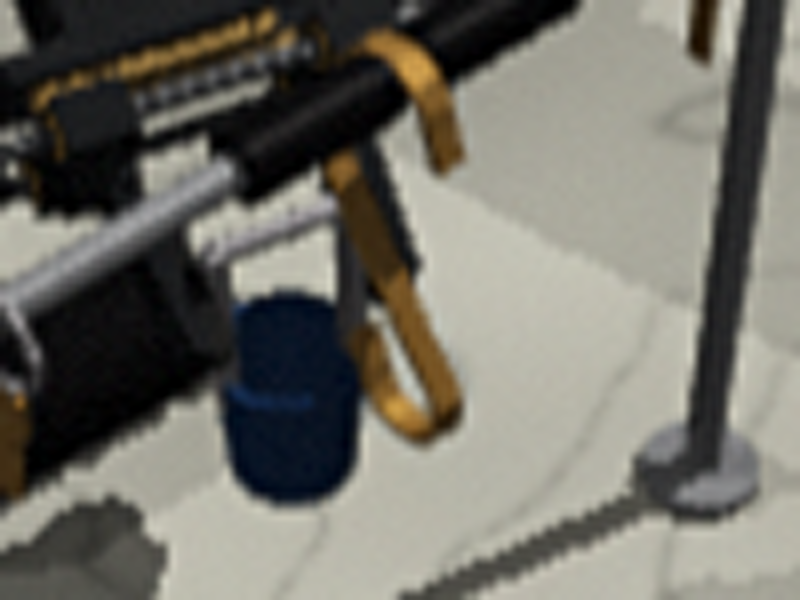

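The bar (crop 270,235) is within 1 mm of where I expected it relative to the lower curl (free end crop 365,340; cradle 420,405). Threading it in now.

```bash
python3 - <<'E'
from h import *
P=.53; Y=YR-.25
for dx,dz,v,th in((-.024,.032,.05,4),(-.011,.025,.03,4),(-.002,.012,.03,4),(0,-.002,.012,2)):
    hit=robot.move_l(hang(dx,dz,Y,P),v=v,threshold=th)
    e=robot.read_ee_pos()-hang(0,0,Y,P); print((dx,dz),hit,'dev',np.round([e@RX,e@RY,e[2]],4),robot.read_wrist_force().round(2))
    if hit: break
print(robot.read_time_s())
c=snap('scene'); cv2.imwrite('pics/in.png',cv2.resize(c['pixels'][184:259,290:390],(800,600),interpolation=cv2.INTER_CUBIC))
E
```

```text
(-0.024, 0.032) False dev [-0.0241 -0.0001  0.032 ] [-0.   -0.52 -1.48]
(-0.011, 0.025) False dev [-0.011  -0.0001  0.025 ] [ 0.04 -0.13 -0.32]
(-0.002, 0.012) False dev [-0.002  -0.      0.0119] [-0.05  0.04 -0.79]
(0, -0.002) True dev [ 0.     -0.0001  0.0001] [-0.68  0.51  3.06]
31.6167
```

View pics/in.png

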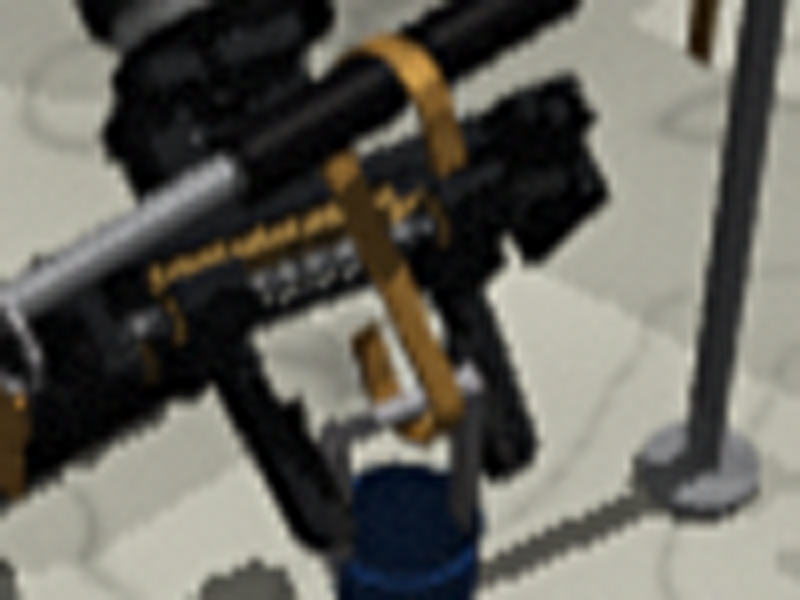

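The bar sits in the curl at crop (415,405), and contact came at the expected height. Releasing.

```bash
python3 - <<'E'
from h import *
P=.53; Y=YR-.25
robot.grip(.088); robot.wait(.6); print(robot.read_wrist_force().round(2))
print('hit',robot.move_l(hang(-.055,.004,Y,P),v=.06,threshold=4))
robot.wait(4)
c=snap('scene'); cv2.imwrite('pics/end.png',cv2.resize(c['pixels'][184:274,290:390],(660,594),interpolation=cv2.INTER_CUBIC))
robot.wait(.5); d=robot.camera('scene'); print('change',cv2.absdiff(c['pixels'],d['pixels'])[184:274,320:370].max(),robot.read_time_s())
E
```

```text
[-0.33  0.05 -0.24]
hit False
change 11 38.6167
```

View pics/end.png

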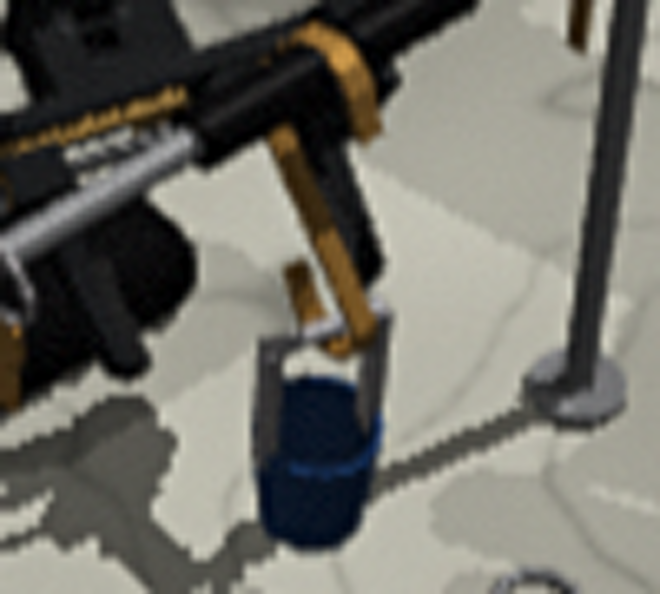

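The pail hangs upright from the curl (bar at crop 335,325), the hook is seated in the groove, and the fingers are clear. Everything is still, so I'm handing in.

```bash
python3 -c "
from h import *
robot.wait(1.5); print(robot.finish_job())"
```

```text
the job is handed in; nothing more can be done
None
```

The job is handed in: the S-hook hangs in the sleeve's groove and the pail hangs free and still from its lower curl, with the arm clear and no bystander touched as far as I saw; the hand-in returned no verdict.

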